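Seat a fresh filter cartridge in the vacuum's dust trap and latch it

TASK

The dust trap of our surface-cleaning vacuum is open and its used grey filter cartridge has been taken out. Fit the fresh cartridge with the green grip: set its nose in the well, ease and turn it by feel, never forcing it, until its key drops into the collar's slot and the flange sits fully home, then swing the latch all the way over the flange. Leave the used cartridge and the other things on the table where they are.

Things in the scene. Friction and masses are not known exactly. Their poses are not given: they have to be found in the camera images.
- trap: Dust trap, fixed to the table: grey box, pale top plate 70 mm above the table, 250 (x) x 190 (y) mm. Origin: centre of the underside, on the table. x points from its front (rocker switch, regulator) to its back (hose spigot), z up. On top: a round aluminium collar 104 mm across, its top face 80 mm above the table, with the keyed well in it; in front of it the swing latch.
- well (a point): Nominal centre of the well's mouth, level with the collar's top face; axes as the trap's. Bore 44.6 mm across, through the collar, free below. The collar is clamped in an oversize hole, differently each time: the true bore may stand up to 4 mm from this point along the trap's x and also along its y. It does not shift in use (slips above 60 N).
- slot (a point): Nominal place of the key slot's outer end, level with the collar's top, 28.6 mm from point well along the trap's +y. The slot is 10 mm wide and runs down the whole bore; bore and slot have a 1 mm chamfer. With the clamped collar the slot may be turned up to 0.4 rad either way about the bore's axis. A green mark on the collar lies just outside the slot.
- cartridge: Fresh filter cartridge: white pleats, pale flange, green grip; 60 mm tall, 70 to 120 g, loose, stands on its nose. Origin: centre of the nose's underside, z up. Nose 42 mm across, z 0 to 26 mm (lowest 1.5 mm: 39 mm); flange 66 mm across, z 26 to 31 mm. Seated, the flange rests on the collar, origin 26 mm below the collar's top; nose beside the bore: level with it.
- key (a point): Lower outer edge of the fresh cartridge's green key rib, on its +x side: 27 mm from its axis, z 10 mm. The rib is 8 mm wide and runs from z 10 to 26 mm; the nose below it is plain, so it enters the bore at any turn. With the key standing on the collar the cartridge's origin is 10 mm below the collar's top. A green mark on the flange lies over the key.
- grip (a point): Centre of the top of the fresh cartridge's green grip bar, 60 mm above its origin on its axis. The bar is 46 mm long along the cartridge's x (the key's direction), 14 mm thick along its y, and rises 29 mm above the flange.
- used_cartridge: Used cartridge, same shape and size but all dark grey with brown pleats; to be left standing where it is. Origin and axes as for the fresh one. The two may stand in either order.
- latch (a joint): Latch angle about its upright pivot, rad: 0 open (nose along the trap's +y, knob along -y), 1.571 closed at its stop (nose over the well along +x, knob along -x). Closes clockwise seen from above; stays where left; takes 0.06 N m. Bar 16 mm wide, 8 mm thick, underside 87 mm above the table (2 mm above a seated flange), nose 58 mm from the pivot.
- latch_pivot (a point): Axis of the latch's pivot at the bar's underside, 76 mm in front (trap's -x) of point well. The bolt's head reaches 100 mm above the table.
- latch_knob (a point): Centre of the top of the latch's upright orange knob: a round post 15 mm across, 95 to 121 mm above the table, on the bar's tail 58 mm from the pivot's axis; moves with the latch.
- sample_tin: Closed green hinged tin, 94 x 134 x 37 mm, bystander to the left. Origin: centre of its underside.
- hog_brush: Flat bristle brush with a dark blue handle, 178 mm long, bystander on the left. Origin: centre of its underside.
- loupe: Black eyepiece loupe, 40 mm across, 28 mm tall, bystander in front. Origin: centre of its underside.

How it is judged:
By the outcome, as a careful person would: the job done as asked, in the order asked, and still so for the second after the job is handed in, with the robot touching nothing.
It also fails if it takes over 72 s, if anything falls off the work surface, if the arm or the gripper's body presses on something with over 40 N, if the wrist force passes 120 N, or if a joint passes its speed limit or range.

ROBOT

A 6-joint arm with a two-finger parallel gripper is mounted at the origin on a cart in front of the work surface, level with it; the furniture and walls round the work are solid. World frame = base frame: x ahead of the robot, y to its left, z up, the work surface at z = 0. Lengths are in m, angles in rad, forces in N, time in s.
With the tool pointing down it reaches from about 0.375 to 0.975 m from the base axis. Payload 3.8 kg.
Tool frame: the origin (TCP) lies midway between the tips of the shut fingers; the grasp point (between the pads) lies 19 mm behind it (tcp_to_grasp is the distance from the TCP to the grasp point, in m); z points along the fingers, y is the line along which they close (so a half turn about z gives the same grasp; the last joint's range is limited). The gripper opens to 88 mm and grips with 3 to 60 N. Pads are 18 mm wide; open, the fingers measure 123 mm over their backs; the gripper's body (75 mm by 187 mm) begins 45 mm behind the grasp point.
Start: joints at [1.096, 0.264, 1.604, -0, 1.274, -0.037], TCP at [0.286, 0.611, 0.239] pointing down, gripper open.
Joint ranges: [-2.63, 2.63], [-0.94, 2.18], [0.31, 2.57], [-1.31, 4.45], [0, 2.66], [-2.55, 2.55]. Speed limits (rad/s): [2.57, 2.57, 3.14, 3.14, 3.14, 3.14].

INTERFACE

Orientations are given as a 3x3 rotation matrix whose columns are the frame's x, y, z axes.
In Python, from rig import * gives the robot as it stands. The module is installed in compiled form; this text tells all that it offers.
- The arm moves only by the tool carry_out, never from a script. Its argument "plan" is a list of rows, each a list of 5 numbers: the gripper command: -1 is fully open, 1 is shut, values between are in proportion, then the shift along the tool's x, y, z in mm, then the turn about the tool's z in rad. In form: [[jaw, tx, ty, tz, spin], ...]. A call has 1 to 12 rows; each row is the pose to reach, as a shift and turn from the pose commanded when the call began, along the tool's axes at that moment; what a row does not reach only later rows make up. A row lasts 1/12 s, in which the tool goes at most 41.7 mm and 7.16 degrees, less where a joint would pass 70% of its speed; a pose out of reach is approached as far as the arm can. A call with a gripper value outside its range is refused whole. The fingers move at their own pace and stop on an object; the grip force is fixed at half the most. Time passes only in rows, so rows that repeat a pose let the fingers close. It gives the time, the measured TCP pose, the force, the opening and the grip force at its end, in the units of the state.
- read_state(): the state, without advancing time (a new reading comes with each control period).
- capture(name): name is "side" or "top"; returns the picture (384x512x3 uint8, blue, green, red); there is no depth.
- camera_model(name): a dict with "mtx" (3x3 intrinsics, pixels), "distortion" ([k1, k2, p1, p2, k3] as OpenCV has them; the pictures are not rectified), "position" and "rotation" of the camera in the world. Camera axes: x right, y down, z forward; pixel columns grow to the right and rows downward; lengths in m; the calibration is good to about 2 mm. A picture is of the moment at which its call begins. camera_model takes no time and is no camera call.
- job_done(): hands the job in; it is judged then, once.
Trained networks look in the newest picture that a camera, given by its name, has taken for a name from the list of things; names that differ only in an ending like _2 or _b are one class to them, and where a whole thing is asked for, a point or a joint stands for the part that bears it (a point fixed in the world has none). Each returns a list of dicts, best first, with "p" (0 to 1); they miss things now and then, are a little off and sometimes report something else, mostly with a low value. They report only what shows in the picture. A call takes as long as a camera call.
- outline_of(label, camera): "mask" (384x512 bool, what is visible of it) and "position" ([column, row] in pixels, amid what is visible of it).
- pinpoint(label, camera): "position" ([column, row] in pixels: a listed point, or the origin of a listed thing).
The state is a dict: "t": time; "joints": joint angles; "joint_vel": joint speeds; "effort": joint torques, N m; "tcp_pos": TCP position; "tool_rot": TCP orientation; "force": force on the tool from outside, world axes, zero at the start; "torque": the same for the moment, N m; "opening": finger opening in m; "grip_force": force on a finger pad.
Only numpy, scipy, OpenCV 4.12 (cv2) and the standard library are available. Lean on these libraries where they do the work, as an engineer would, in place of code of your own. Each camera call takes 0.05 s, during which the arm holds its last target. There are 200 camera calls.

## Working session

There is one attempt and no reset: what is moved stays moved. The work goes in short steps, Python scripts to look and compute and a tool call to move; the robot and the scene stay as the last step left them, time stands still between calls to the robot, and variables do not carry over. Pictures are saved under pics/ and viewed, at most 10 in all, crops included, and the job is handed in when it is done.

Besides the shell and the picture viewer there is one more tool, called after "Call:" as name(argument=value, ...) on one line, values as JSON. carry_out: Moves the arm, as the interface text tells. Its arguments: {"type":"object","properties":{"plan":{"type":"array"}},"required":["plan"]}

```bash
mkdir -p pics
cat > h.py <<'E'
from rig import *
import numpy as np, cv2
def ray(cam,px):
    m=camera_model(cam);K=np.array(m["mtx"]);d=np.array(m["distortion"])
    u=cv2.undistortPoints(np.array([[px]],float),K,d)[0,0]
    return np.array(m["position"]),np.array(m["rotation"])@np.array([u[0],u[1],1.])
def onz(cam,px,z):
    o,r=ray(cam,px);return o+r*(z-o[2])/r[2]
def proj(cam,P):
    m=camera_model(cam);R=np.array(m["rotation"]);t=-R.T@np.array(m["position"])
    return cv2.projectPoints(np.array(P,float).reshape(-1,1,3),cv2.Rodrigues(R.T)[0],t,np.array(m["mtx"]),np.array(m["distortion"]))[0][:,0]
E
python3 - <<'E'
from h import *
for c in("top","side"):
    cv2.imwrite(f"pics/{c}0.png",capture(c)); m=camera_model(c);print(c,np.round(m["position"],3),np.round(m["rotation"],2).tolist(),np.round(m["mtx"],0).tolist())
Z=dict(trap=0,well=.08,slot=.08,cartridge=0,key=.01,grip=.06,used_cartridge=0,latch_pivot=.087,latch_knob=.121,sample_tin=0,hog_brush=0,loupe=0)
for l,z in Z.items():
  for c in("top","side"):
    for q in pinpoint(l,c)[:2]: print(l,c,round(q["p"],2),np.round(q["position"],1),np.round(onz(c,q["position"],z),4)[:2])
s=read_state();print(s["t"],s["tcp_pos"],s["tool_rot"],s["force"])
E
```

```text
top [0.359 0.099 1.777] [[-0.02, -1.0, 0.09], [-1.0, 0.02, -0.0], [-0.0, -0.09, -1.0]] [[474.0, 0.0, 257.0], [0.0, 474.0, 196.0], [0.0, 0.0, 1.0]]
side [-0.025 -0.987  0.842] [[0.9, -0.25, 0.37], [-0.44, -0.48, 0.76], [-0.01, -0.84, -0.54]] [[425.0, 0.0, 257.0], [0.0, 425.0, 182.0], [0.0, 0.0, 1.0]]
trap top 0.83 [257.  173.5] [0.6007 0.0921]
trap side 0.84 [285.8 193.4] [0.6137 0.0941]
trap side 0.75 [356.4 260.8] [ 0.6223 -0.3035]
well top 0.93 [256.8 156. ] [0.6538 0.0916]
well side 0.79 [297.4 166. ] [0.6763 0.1244]
slot top 0.78 [247.  155.8] [0.6554 0.127 ]
slot top 0.55 [356.2 204.4] [ 0.4693 -0.2618]
slot side 0.61 [290.2 165.6] [0.6549 0.1387]
cartridge top 0.5 [356.9 205.6] [ 0.4699 -0.2812]
cartridge side 0.87 [311.  273.2] [ 0.4794 -0.2847]
key side 0.87 [299.9 271.3] [ 0.4502 -0.2725]
grip top 0.81 [365.  199.5] [ 0.4877 -0.2991]
grip side 0.93 [311.6 254.7] [ 0.4828 -0.2754]
used_cartridge top 0.72 [363.2 164.9] [ 0.6241 -0.3122]
used_cartridge side 0.59 [359.5 261.4] [ 0.6287 -0.3098]
latch_pivot top 0.95 [258.  180.4] [0.5639 0.0895]
latch_pivot top 0.39 [356.3 206.6] [ 0.4609 -0.2603]
latch_pivot side 0.64 [260.8 158.7] [0.5791 0.2209]
latch_pivot side 0.63 [281.3 173.8] [0.5936 0.094 ]
latch_knob top 0.49 [274.2 176.2] [0.5732 0.0323]
latch_knob side 0.68 [283.2 175.8] [0.5651 0.0316]
sample_tin top 0.92 [168.7 200.5] [0.5066 0.4274]
sample_tin side 0.73 [222.3 161.1] [0.5024 0.4146]
hog_brush top 0.74 [185.  159.6] [0.6609 0.3641]
hog_brush side 0.51 [260.5 158.7] [0.6476 0.3608]
loupe top 0.63 [332.4 238.2] [ 0.35   -0.1839]
loupe top 0.33 [258.  174.6] [0.5965 0.0885]
loupe side 0.53 [254.7 265.4] [ 0.3542 -0.1847]
loupe side 0.2 [313.2 273.9] [ 0.4833 -0.2899]
1.3 [0.28614332 0.61133148 0.23870743] [[-9.05700814e-01  4.23917483e-01 -5.14722085e-05]
 [ 4.23917485e-01  9.05700814e-01 -3.50106215e-05]
 [ 3.17768066e-05 -5.35291175e-05 -9.99999998e-01]] [ 0.20656553 -1.2379487   0.12768565]
```

Run:
```python
from h import *
t=cv2.imread("pics/top0.png");s=cv2.imread("pics/side0.png")
a=cv2.resize(t[120:240,220:400],None,fx=4.4,fy=4.4,interpolation=3)[:,:792]
cv2.imwrite("pics/topc.png",a)
cv2.imwrite("pics/sidec.png",cv2.resize(s[130:300,230:400],None,fx=3.5,fy=3.5,interpolation=3))
```

```text
(no output)
```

View pics/topc.png

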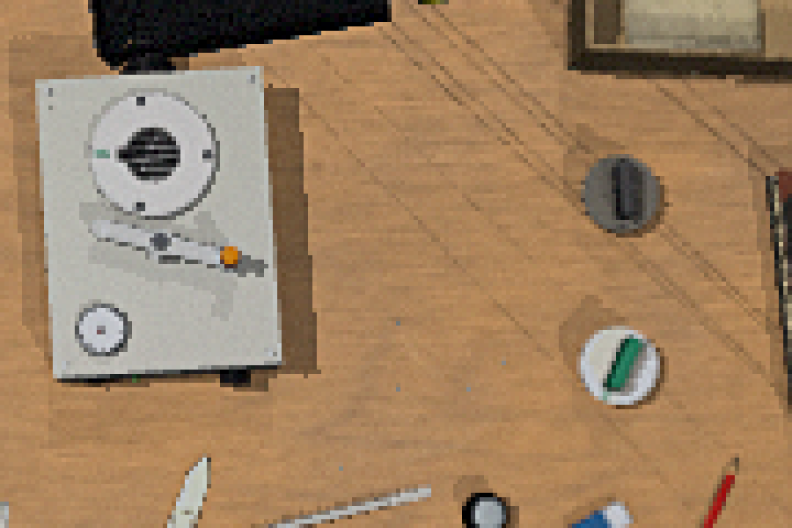

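View pics/sidec.png

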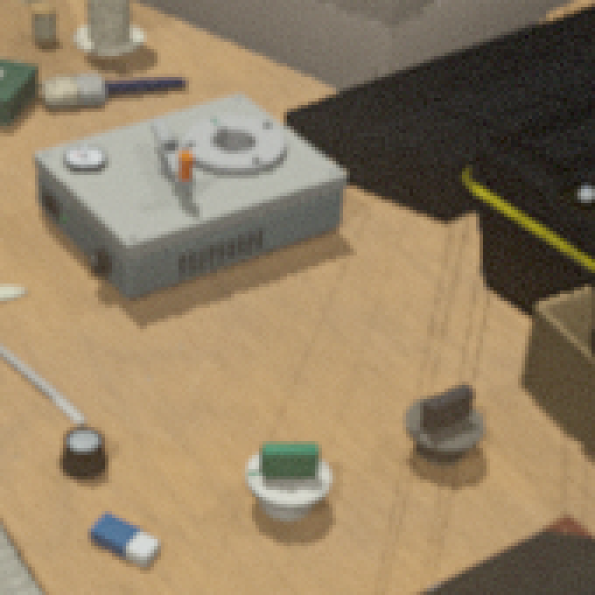

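The top view shows the trap, with the bore at about (254.5,155) and its green mark at (243,155). The latch is already about 0.25 rad round. The fresh cartridge is at about (361,203), with its key mark to the lower left, and the used one is at (361,164). Next I refine the geometry.

```bash
cat > meas.py <<'E'
from h import *
def avg(c,n=6): return np.mean([capture(c).astype(float) for _ in range(n)],0)
def green(im):
    b,g,r=im[...,0],im[...,1],im[...,2]
    return np.clip(g-np.maximum(r,b)-15,0,None)
def cent(w,x0,x1,y0,y1):
    s=w[y0:y1,x0:x1];yy,xx=np.mgrid[y0:y1,x0:x1];c=np.array([(xx*s).sum(),(yy*s).sum()])/s.sum()
    d=np.stack([xx-c[0],yy-c[1]]);M=np.einsum('iyx,jyx,yx->ij',d,d,s)/s.sum();e,v=np.linalg.eigh(M)
    return c,e,v[:,1],s.sum()
E
python3 - <<'E'
from meas import *
t=avg("top");s=avg("side");np.save("t.npy",t);np.save("s.npy",s)
g=green(t)
c,e,v,_=cent(g,350,372,192,212);A=onz("top",c+3*v,.06);B=onz("top",c-3*v,.06)
print("grip top",onz("top",c,.058),"ang",np.arctan2(*(A-B)[1::-1]),e)
gs=green(s);c,e,v,_=cent(gs,300,325,250,275);print("grip side px",c,"z.047",onz("side",c,.047))
# triangulate-free: flange in top by brightness
m=(t.min(2)>125).astype(np.uint8);n,l,st,ce=cv2.connectedComponentsWithStats(m[190:215,345:377]);print(st[1:].tolist())
c,e,v,w=cent(g,238,249,150,160);mk=onz("top",c,.08);print("mark",c,mk,w)
c2,e,v,w=cent(gs,285,296,158,172);print("mark side",c2,onz("side",c2,.08),w)
d=np.clip(130-t.mean(2),0,None);c,e,v,_=cent(d,247,262,147,163);W=onz("top",c,.08);print("bore dark",c,W,e)
for x in outline_of("cartridge","top")[:1]+outline_of("grip","top")[:1]: print(x["p"],x["position"],x["mask"].sum())
# collar edge fit: radial gradient
gr=t.mean(2);cw=onz("top",c,.08)
from scipy.optimize import minimize
def ringmean(x,y,r):
    a=np.linspace(0,2*np.pi,180,endpoint=False);p=proj("top",np.c_[x+r*np.cos(a),y+r*np.sin(a),np.full(180,.08)]).astype(np.float32)
    return cv2.remap(gr.astype(np.float32),p[:,:1],p[:,1:],1).ravel()
best=max(((np.mean(ringmean(x,y,.0495))-np.mean(ringmean(x,y,.0545)),x,y) for x in cw[0]+np.arange(-.01,.0101,.001) for y in cw[1]+np.arange(-.01,.0101,.001)))
print("collar",best)
best=max(((np.mean(ringmean(x,y,.0255))-np.mean(ringmean(x,y,.0195)),x,y) for x in cw[0]+np.arange(-.01,.0101,.001) for y in cw[1]+np.arange(-.01,.0101,.001)))
print("bore",best)
o=(t[...,2]-t[...,0]-90).clip(0);c,e,v,w=cent(o,265,280,170,186);print("knob",onz("top",c,.119),w)
E
```

```text
grip top [ 0.47917568 -0.28664348  0.058     ] ang 2.6673103513789016 [ 0.84682754 11.4976273 ]
grip side px [312.21318188 259.56795668] z.047 [ 0.48219208 -0.28098134  0.047     ]
[[7, 4, 18, 18, 172]]
mark [242.53846154 154.        ] [0.66238543 0.14305057 0.08      ] 6.500000000000014
mark side [nan nan] [nan nan nan] 0.0
bore dark [253.68667446 154.45681958] [0.65970199 0.10272376 0.08      ] [ 8.59478809 11.26562214]
0.74 [256.8, 176.9] 180
0.59 [362.5, 202.2] 241
collar (np.float32(36.173523), np.float64(0.6597019933268161), np.float64(0.10172375720415791))
bore (np.float32(126.584435), np.float64(0.6597019933268161), np.float64(0.10172375720415791))
knob [0.56890444 0.04075752 0.119     ] 1095.1666666666667meas.py:7: RuntimeWarning: invalid value encountered in divide
  s=w[y0:y1,x0:x1];yy,xx=np.mgrid[y0:y1,x0:x1];c=np.array([(xx*s).sum(),(yy*s).sum()])/s.sum()
```

```bash
cat >> meas.py <<'E'
def ring(im,cam,x,y,z,r):
    a=np.linspace(0,2*np.pi,120,endpoint=False);p=proj(cam,np.c_[x+r*np.cos(a),y+r*np.sin(a),np.full(120,z)]).astype(np.float32)
    return cv2.remap(im.astype(np.float32),p[:,:1],p[:,1:],1).ravel()
def fit(im,cam,x0,y0,z,ri,ro,s=.012,st=.001):
    L=np.arange(-s,s+1e-9,st);R=[(np.mean(ring(im,cam,x0+a,y0+b,z,ri))-np.mean(ring(im,cam,x0+a,y0+b,z,ro)),x0+a,y0+b) for a in L for b in L]
    return tuple(np.round(max(R),4))
def delta(P,yaw=None):
    "shift in tool axes (mm) and spin to reach TCP P with tool-y yaw"
    s=read_state();R=np.array(s["tool_rot"]);d=R.T@(np.array(P)-s["tcp_pos"])*1000
    y=np.arctan2(R[1,1],R[0,1]);return np.round(d,1),(None if yaw is None else round((y-yaw+np.pi)%(2*np.pi)-np.pi,3)),round(y,3)
E
python3 - <<'E'
from meas import *
t=np.load("t.npy");s=np.load("s.npy")
print("flange top",fit(t.min(2),"top",.479,-.284,.031,.031,.036),"side",fit(s.min(2),"side",.479,-.284,.031,.031,.036))
print("collar side",fit(s.mean(2),"side",.66,.102,.08,.0495,.0545),"bore side",fit(s.mean(2),"side",.66,.102,.08,.0255,.0195))
for cam,im in(("top",t),("side",s)):
    g=im[...,1]-(im[...,2]+im[...,0])/2
    for nm,x,y,z,rs in(("slot",.6597,.1017,.08,(.037,.040,.043)),("flange",.479,-.285,.031,(.027,.029,.031))):
        S=sum(ring(g,cam,x,y,z,r) for r in rs);k=np.argsort(-S)[:1];i=(k[0]+np.arange(-8,9))%120
        w=(S[i]-np.median(S)).clip(0);print(cam,nm,"ang",round(2*np.pi/120*(k[0]+(np.arange(-8,9)*w).sum()/w.sum()),3),S.max()/3)
# trap edges/corners for later
print(delta([.479,-.285,.15],1.08))
E
```

```text
Traceback (most recent call last):
  File "meas.py", line 14, in fit
    L=np.arange(-s,s+1e-9,st);R=[(np.mean(ring(im,cam,x0+a,y0+b,z,ri))-np.mean(ring(im,cam,x0+a,y0+b,z,ro)),x0+a,y0+b) for a in L for b in L]
                                                                               ~~~~^^^^^^^^^^^^^^^^^^^^^^^
  File "meas.py", line 11, in ring
    a=np.linspace(0,2*np.pi,120,endpoint=False);p=proj(cam,np.c_[x+r*np.cos(a),y+r*np.sin(a),np.full(120,z)]).astype(np.float32)
                                                  ~~~~^^^^^^^^^^^^^^^^^^^^^^^^^^^^^^^^^^^^^^^^^^^^^^^^^^^^^^^
  File "h.py", line 10, in proj
    m=camera_model(cam);R=np.array(m["rotation"]);t=-R.T@np.array(m["position"])
ValueError: time passes only in moves, steps and waits
```

```bash
sed -i 's/^import numpy as np, cv2/import numpy as np, cv2, functools\ncamera_model=functools.lru_cache(camera_model)/' h.py
python3 - <<'E'
from meas import *
t=np.load("t.npy");s=np.load("s.npy")
print("flange top",fit(t.min(2),"top",.479,-.284,.031,.031,.036),"side",fit(s.min(2),"side",.479,-.284,.031,.031,.036))
print("collar side",fit(s.mean(2),"side",.66,.102,.08,.0495,.0545),"bore side",fit(s.mean(2),"side",.66,.102,.08,.0255,.0195))
for cam,im in(("top",t),("side",s)):
    g=im[...,1]-(im[...,2]+im[...,0])/2
    for nm,x,y,z,rs in(("slot",.6597,.1017,.08,(.037,.040,.043)),("flange",.479,-.285,.031,(.027,.029,.031))):
        S=sum(ring(g,cam,x,y,z,r) for r in rs);k=np.argsort(-S)[:1];i=(k[0]+np.arange(-8,9))%120
        w=(S[i]-np.median(S)).clip(0);print(cam,nm,"ang",round(2*np.pi/120*(k[0]+(np.arange(-8,9)*w).sum()/w.sum()),3),S.max()/3)
print(delta([.479,-.285,.15],1.08))
E
```

```text
flange top (np.float64(92.4112), np.float64(0.479), np.float64(-0.288)) side (np.float64(39.4535), np.float64(0.479), np.float64(-0.286))
collar side (np.float64(14.7133), np.float64(0.656), np.float64(0.103)) bore side (np.float64(38.1737), np.float64(0.66), np.float64(0.104))
top slot ang 1.553 27.765625
top flange ang 5.509 25.590631
side slot ang 1.528 11.286919
side flange ang 1.002 44.75559
(array([-554.7, -730. ,   88.7]), np.float64(0.053), np.float64(1.133))
```

Call:
carry_out(plan=[[-0.4, -555, -730, 0, 0.053], [-0.4, -555, -730, 0, 0.053], [-0.4, -555, -730, 0, 0.053], [-0.4, -555, -730, 0, 0.053], [-0.4, -555, -730, 0, 0.053], [-0.4, -555, -730, 0, 0.053], [-0.4, -555, -730, 0, 0.053], [-0.4, -555, -730, 0, 0.053], [-0.4, -555, -730, 0, 0.053], [-0.4, -555, -730, 0, 0.053], [-0.4, -555, -730, 0, 0.053], [-0.4, -555, -730, 0, 0.053]])

```text
t: 3.0
tcp_pos: [0.3915, 0.1207, 0.2392]
tool_rot: [[-0.882, 0.471, 0.002], [0.471, 0.882, 0.0], [-0.001, 0.001, -1.0]]
force: [0.4, 0.1, 0.1]
opening: 0.0618
grip_force: 0.0
```

```bash
python3 -c "
from meas import *
print(delta([.479,-.287,.10],1.08),read_state()['tcp_pos'],read_state()['t'])"
```

```text
(array([-269. , -318.7,  139.2]), np.float64(0.001), np.float64(1.081)) [0.39146616 0.12073845 0.23918055] 3.0
```

Call:
carry_out(plan=[[-0.4, -269, -319, 60, 0], [-0.4, -269, -319, 60, 0], [-0.4, -269, -319, 60, 0], [-0.4, -269, -319, 60, 0], [-0.4, -269, -319, 60, 0], [-0.4, -269, -319, 60, 0], [-0.4, -269, -319, 60, 0], [-0.4, -269, -319, 60, 0], [-0.4, -269, -319, 60, 0], [-0.4, -269, -319, 60, 0], [-0.4, -269, -319, 139, 0], [-0.4, -269, -319, 139, 0]])

```text
t: 4.0
tcp_pos: [0.4809, -0.2898, 0.1012]
tool_rot: [[-0.88, 0.474, 0.006], [0.474, 0.88, -0.004], [-0.007, -0.001, -1.0]]
force: [-0.4, -0.5, -0.8]
opening: 0.0616
grip_force: 0.0
```

Run:
```python
from meas import *
s=avg("side",2);t=avg("top",2)
a=cv2.resize(s[200:300,250:350].astype(np.uint8),(400,400),interpolation=3);b=cv2.resize(t[150:250,310:410].astype(np.uint8),(400,400),interpolation=3)
cv2.imwrite("pics/g1.png",np.hstack([a,b]));print(delta([.479,-.287,.036],1.08),read_state()["force"])
```

```text
(array([-2.4, -1.1, 63.2]), np.float64(-0.0), np.float64(1.08)) [ 0.45788119 -0.0424443   1.19006485]
```

View pics/g1.png

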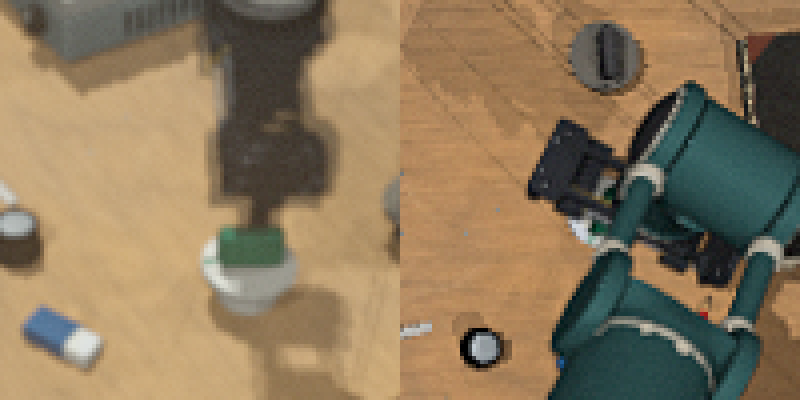

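Side view: the bar (centre about (313,262)) faces the camera, its key mark is to the left, and the fingers straddle it. I'll descend and grip.

Call:
carry_out(plan=[[-0.4, -2, -1, 35, 0], [-0.4, -2, -1, 55, 0], [-0.4, -2, -1, 63, 0], [-0.4, -2, -1, 63, 0], [1, -2, -1, 63, 0], [1, -2, -1, 63, 0], [1, -2, -1, 63, 0], [1, -2, -1, 63, 0], [1, -2, -1, 63, 0], [1, -2, -1, 63, 0], [1, -2, -1, 63, 0], [1, -2, -1, 63, 0]])

```text
t: 5.2
tcp_pos: [0.4797, -0.2874, 0.0368]
tool_rot: [[-0.882, 0.471, 0.0], [0.471, 0.882, 0.0], [-0.0, 0.0, -1.0]]
force: [-0.4, -0.4, 0.9]
opening: 0.0141
grip_force: 30.0
```

Call:
carry_out(plan=[[1, 0, 0, -10, 0], [1, 0, 0, -40, 0], [1, 0, 0, -80, 0], [1, 0, 0, -110, 0], [1, 0, 0, -130, 0], [1, 0, 0, -130, 0], [1, 0, 0, -130, 0]])

```text
t: 5.78
tcp_pos: [0.4805, -0.288, 0.1684]
tool_rot: [[-0.882, 0.471, 0.003], [0.471, 0.882, -0.002], [-0.003, -0.0, -1.0]]
force: [0.6, 0.6, -0.6]
opening: 0.0141
grip_force: 30.0
```

Run:
```python
from meas import *
s=avg("side",3);t=avg("top",2)
st=read_state();T=np.array(st["tcp_pos"]);print(T,st["force"],st["opening"],st["joints"])
p=proj("side",[T])[0].astype(int);print(p)
a=cv2.resize(s[p[1]-50:p[1]+50,p[0]-50:p[0]+50].astype(np.uint8),(500,500),interpolation=3)
cv2.imwrite("pics/g2.png",a)
yaw=1.54-np.pi/2
print(delta([.6597,.1025,.165],yaw))
```

```text
[ 0.47832648 -0.28653034  0.16434412] [-0.31365244  0.0414484  -1.49111702] 0.013424888103084821 [-5.84369553e-01  1.04937030e-01  1.93327477e+00 -1.11346166e-05
  1.10761616e+00 -1.66433638e+00]
[314 227]
(array([ 2.340e+01,  4.286e+02, -4.000e-01]), np.float64(1.111), np.float64(1.08))
```

View pics/g2.png

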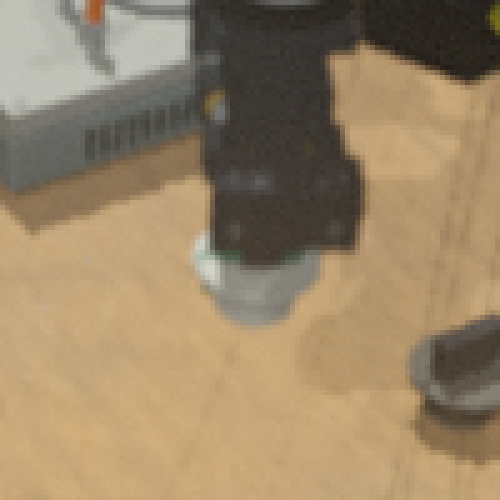

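Call:
carry_out(plan=[[1, 23, 429, -10, 1.111], [1, 23, 429, -10, 1.111], [1, 23, 429, -10, 1.111], [1, 23, 429, -10, 1.111], [1, 23, 429, -10, 1.111], [1, 23, 429, -10, 1.111], [1, 23, 429, -10, 1.111], [1, 23, 429, -10, 1.111], [1, 23, 429, -10, 1.111], [1, 23, 429, -10, 1.111], [1, 23, 429, -10, 1.111], [1, 23, 429, -10, 1.111]])

```text
t: 7.03
tcp_pos: [0.6631, 0.1081, 0.1751]
tool_rot: [[0.026, 1.0, -0.0], [1.0, -0.026, 0.003], [0.003, -0.0, -1.0]]
force: [0.8, 0.3, -0.8]
opening: 0.0139
grip_force: 30.0
```

Call:
carry_out(plan=[[1, 0, 0, 10, 0], [1, 0, 0, 25, 0], [1, 0, 0, 40, 0], [1, 0, 0, 40, 0], [1, 0, 0, 40, 0]])

```text
t: 7.45
tcp_pos: [0.6593, 0.1002, 0.1338]
tool_rot: [[0.032, 0.999, -0.005], [0.999, -0.032, -0.001], [-0.001, -0.005, -1.0]]
force: [0.1, 0.2, -0.0]
opening: 0.0138
grip_force: 30.0
```

Run:
```python
from meas import *
s=avg("side",3);t=avg("top",2)
st=read_state();T=np.array(st["tcp_pos"]);print(T,st["force"],st["torque"],st["opening"],st["joints"],st["t"])
p=proj("side",[T])[0].astype(int);print(p)
zf=T[2]-.0365+.031
print("flange side",fit(s.min(2),"side",T[0],T[1],zf,.031,.036,.008))
a=cv2.resize(s[p[1]-50:p[1]+50,p[0]-50:p[0]+50].astype(np.uint8),(500,500),interpolation=3)
cv2.imwrite("pics/g3.png",a)
print(delta([.6597,.1025,.115],1.54-np.pi/2))
```

```text
[0.66230092 0.10139149 0.13792798] [ 0.51307546 -0.05000168 -0.7031614 ] [-0.05744512  0.1323451   0.05604853] 0.013755291838954383 [ 1.14780671e-01  3.28181757e-01  1.71380658e+00 -9.31318590e-05
  1.09765966e+00  1.46389961e-01] 7.7
[298 155]
flange side (np.float64(8.2185), np.float64(0.6583), np.float64(0.0994))
(array([ 1. , -2.7, 22.9]), np.float64(-0.001), np.float64(-0.032))
```

View pics/g3.png

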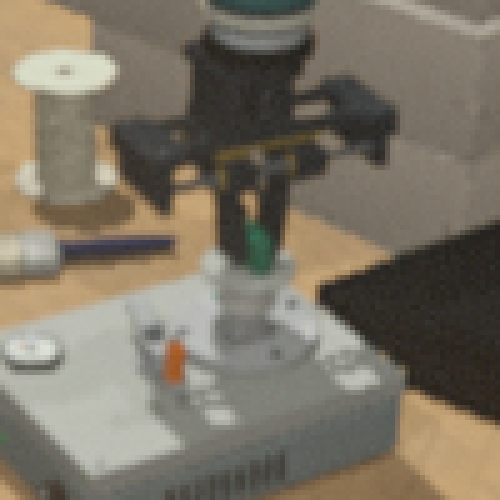

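Call:
carry_out(plan=[[1, 0, 0, 10, 0], [1, 0, 0, 10, 0], [1, 0, 0, 10, 0], [1, 0, 0, 10, 0]])

```text
t: 8.03
tcp_pos: [0.6613, 0.1018, 0.1264]
tool_rot: [[0.031, 1.0, -0.001], [1.0, -0.031, -0.0], [-0.0, -0.001, -1.0]]
force: [-0.2, -0.4, -1.5]
opening: 0.0135
grip_force: 30.0
```

Run:
```python
from meas import *
s=0
L=[]
for i in range(10):
    s=s+capture("side").astype(float)/10; L.append(read_state()["tcp_pos"])
L=np.array(L);print(L.mean(0),L.std(0),read_state()["force"])
T=L.mean(0);m=s.min(2)
# nose vs pale: print flange/nose silhouette rows
for z,n in((T[2]-.0365+.012,"nose"),(T[2]-.0365+.0285,"flange")):
    p=proj("side",[[T[0],T[1],z]])[0];r=int(round(p[1]));print(n,p.round(1),s.mean(2)[r,int(p[0])-24:int(p[0])+25].astype(int).tolist())
p=proj("side",[[.6597,.1025,.08]])[0];print(p)
```

```text
[0.66168071 0.10185697 0.12682859] [5.23196573e-05 1.59563145e-05 7.27010152e-05] [-0.00940839 -1.11370565 -1.41789717]
nose [297.4 164.3] [173, 178, 181, 181, 180, 183, 186, 185, 184, 185, 185, 184, 185, 186, 188, 190, 185, 162, 134, 126, 129, 134, 139, 140, 143, 142, 142, 141, 140, 135, 143, 157, 156, 155, 163, 169, 168, 158, 99, 42, 39, 42, 40, 44, 44, 43, 44, 45, 44]
flange [297.6 160.2] [144, 145, 145, 145, 146, 146, 146, 145, 146, 150, 154, 161, 170, 173, 176, 173, 180, 184, 181, 152, 124, 107, 97, 94, 87, 73, 69, 69, 70, 89, 110, 118, 128, 136, 147, 155, 162, 162, 159, 153, 147, 139, 105, 85, 77, 54, 38, 36, 37]
[296.56796473 169.88568538]
```

Call:
carry_out(plan=[[1, 0, -1.5, 3, 0], [1, 0, -1.5, 6, 0], [1, 0, -1.5, 8, 0], [1, 0, -1.5, 10, 0], [1, 0, -1.5, 12, 0], [1, 0, -1.5, 12, 0], [1, 0, -1.5, 12, 0]])

```text
t: 9.12
tcp_pos: [0.6599, 0.1018, 0.1144]
tool_rot: [[0.031, 1.0, -0.0], [1.0, -0.031, -0.0], [-0.0, -0.0, -1.0]]
force: [-0.2, 0.1, -0.3]
opening: 0.0136
grip_force: 30.0
```

```bash
cat > st.py <<'E'
from meas import *
for i in range(3): capture("side")
s=read_state();R=np.array(s["tool_rot"]);print(s["t"],"tcp mm",np.round(np.array(s["tcp_pos"])*1e3,2),"yaw",round(np.arctan2(R[1,1],R[0,1]),4),"tilt",np.round(R[:2,2],4),"F",np.round(s["force"],1),"M",np.round(s["torque"],2),s["opening"])
E
python3 st.py
```

```text
9.2667 tcp mm [660.24 101.84 114.88] yaw -0.031 tilt [0.0003 0.    ] F [ 0.2  0.1 -1.5] M [-0.06  0.08  0.  ] 0.01414375930225303
```

Call:
carry_out(plan=[[1, 0, 0, 1.5, 0], [1, 0, 0, 3, 0], [1, 0, 0, 4, 0], [1, 0, 0, 5, 0], [1, 0, 0, 6, 0], [1, 0, 0, 6, 0], [1, 0, 0, 6, 0]])

```text
t: 9.85
tcp_pos: [0.66, 0.1018, 0.1086]
tool_rot: [[0.031, 1.0, -0.0], [1.0, -0.031, -0.0], [-0.0, -0.0, -1.0]]
force: [-0.5, 0.1, -1.2]
opening: 0.0135
grip_force: 30.0
```

```bash
python3 st.py
```

```text
10.0 tcp mm [660.17 101.87 108.78] yaw -0.031 tilt [0.0001 0.    ] F [-0.4 -0.  -0.9] M [-0.06  0.04 -0.02] 0.01388126012894511
```

Call:
carry_out(plan=[[1, 0, 0, 1, 0], [1, 0, 0, 2, 0], [1, 0, 0, 3, 0], [1, 0, 0, 4, 0], [1, 0, 0, 4, 0], [1, 0, 0, 4, 0]])

```text
t: 10.5
tcp_pos: [0.66, 0.1018, 0.1045]
tool_rot: [[0.031, 1.0, -0.0], [1.0, -0.031, -0.0], [-0.0, -0.0, -1.0]]
force: [-0.2, 0.7, -0.3]
opening: 0.0136
grip_force: 30.0
```

```bash
python3 st.py
```

```text
10.65 tcp mm [660.15 101.84 104.73] yaw -0.031 tilt [0.0001 0.    ] F [-0.2 -0.2 -0.7] M [-0.07  0.12 -0.01] 0.013669216712009673
```

Call:
carry_out(plan=[[1, 0, 0, 1, 0], [1, 0, 0, 2, 0], [1, 0, 0, 3, 0], [1, 0, 0, 4, 0], [1, 0, 0, 5, 0], [1, 0, 0, 6, 0], [1, 0, 0, 6, 0]])

```text
t: 11.23
tcp_pos: [0.6599, 0.1018, 0.0984]
tool_rot: [[0.031, 1.0, -0.001], [1.0, -0.031, -0.0], [-0.0, -0.001, -1.0]]
force: [-0.0, -0.2, -1.2]
opening: 0.0142
grip_force: 30.0
```

```bash
python3 st.py
```

```text
11.3833 tcp mm [660.09 101.85  98.69] yaw -0.031 tilt [-0.  0.] F [-0.2 -0.5 -1.2] M [-0.12  0.09  0.04] 0.013812195714950992
```

Key is in the slot with no load. I'll ease it down the rest.

Call:
carry_out(plan=[[1, 0, 0, 1, 0], [1, 0, 0, 2, 0], [1, 0, 0, 3, 0], [1, 0, 0, 4, 0], [1, 0, 0, 5, 0], [1, 0, 0, 6, 0], [1, 0, 0, 7, 0], [1, 0, 0, 7, 0], [1, 0, 0, 7, 0]])

```text
t: 12.13
tcp_pos: [0.66, 0.1018, 0.0916]
tool_rot: [[0.031, 1.0, -0.0], [1.0, -0.031, -0.0], [-0.0, -0.0, -1.0]]
force: [-0.4, 0.3, -1.8]
opening: 0.0135
grip_force: 30.0
```

```bash
python3 st.py
```

```text
12.2833 tcp mm [660.14 101.87  91.76] yaw -0.0309 tilt [ 0.0001 -0.    ] F [ 0.4 -0.4 -1. ] M [-0.03  0.04  0.04] 0.013997253610302159
```

Call:
carry_out(plan=[[1, 0, 0, 0.5, 0], [1, 0, 0, 1, 0], [1, 0, 0, 1.5, 0], [1, 0, 0, 1.5, 0], [1, 0, 0, 1.5, 0]])

```text
t: 12.7
tcp_pos: [0.6602, 0.1019, 0.0907]
tool_rot: [[0.031, 1.0, 0.0], [1.0, -0.031, 0.0], [0.0, 0.0, -1.0]]
force: [-1.7, -0.4, 2.6]
opening: 0.0139
grip_force: 30.0
```

```bash
python3 st.py
```

```text
12.85 tcp mm [660.27 101.85  90.73] yaw -0.031 tilt [0.0005 0.    ] F [-1.1 -0.5  3.5] M [-0.08  0.39 -0.01] 0.013838338474449608
```

Firm light contact at 90.7 mm, so it's seated. I'll release and lift, then look.

Call:
carry_out(plan=[[0.3, 0, 0, 0, 0], [0.3, 0, 0, 0, 0], [0.3, 0, 0, 0, 0], [0.3, 0, 0, 0, 0], [0.3, 0, 0, -30, 0], [0.3, 0, 0, -70, 0], [0.3, 0, 0, -90, 0], [0.3, 0, -30, -110, 0], [0.3, -200, -70, -110, 0], [0.3, -200, -70, -110, 0], [0.3, -200, -70, -110, 0], [0.3, -200, -70, -110, 0]])

```text
t: 13.85
tcp_pos: [0.5918, -0.0606, 0.2005]
tool_rot: [[0.03, 1.0, 0.001], [1.0, -0.03, -0.0], [-0.0, 0.001, -1.0]]
force: [1.0, -0.2, 0.5]
opening: 0.0309
grip_force: 0.0
```

Run:
```python
from meas import *
t=avg("top",4);s=avg("side",4);st=read_state();print(st["tcp_pos"],st["opening"],st["t"],st["force"])
o=(t[...,2]-t[...,0]-90).clip(0);c,e,v,w=cent(o,255,290,165,195);print("knob",onz("top",c,.119),w)
for l,z in(("latch_pivot",.087),("latch_knob",.121),("well",.08)):
  for cm in("top","side"):
    for q in pinpoint(l,cm)[:1]:print(l,cm,q["p"],onz(cm,q["position"],z))
print("flange",fit(t.min(2),"top",.66,.102,.085,.031,.0345,.006))
a=cv2.resize(t[130:200,215:295].astype(np.uint8),(400,350),interpolation=3);b=cv2.resize(s[130:200,255:335].astype(np.uint8),(400,350),interpolation=3);cv2.imwrite("pics/l1.png",np.hstack([a,b]))
```

```text
[ 0.59267877 -0.05818245  0.20004441] 0.031231441892277945 14.25 [ 0.3791518  -0.13013147  0.02995878]
knob [0.56890388 0.04075287 0.119     ] 1181.5
latch_pivot top 0.91 [0.57694482 0.09132921 0.087     ]
latch_pivot side 0.86 [0.58872994 0.09730503 0.087     ]
latch_knob top 0.54 [0.56744637 0.04165073 0.121     ]
latch_knob side 0.6 [0.57828998 0.04235841 0.121     ]
well top 0.56 [0.66004311 0.09324893 0.08      ]
well side 0.81 [0.68031935 0.12151284 0.08      ]
flange (np.float64(17.7552), np.float64(0.661), np.float64(0.103))
```

View pics/l1.png

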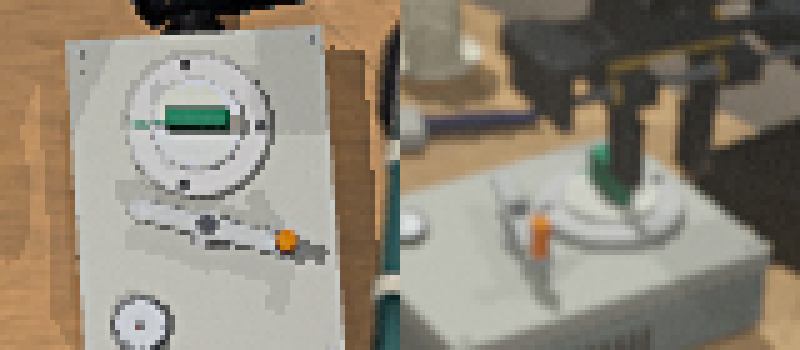

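The top view shows the cartridge seated, its key mark in line with the collar's mark. The bolt is at about (256.6,175) and the knob at about (272.5,178). Next I plan the latch arc.

Run:
```python
from meas import *
print("bolt",onz("top",[256.6,174.8],.1),"reg",onz("top",[243,195],.075))
yaw=.04;P=onz("top",[256.6,174.8],.1)[:2];P=(P+np.array([.584,.099]))/2
K=np.array([.570,.0405]);d=K-P;print("P",P,"r",np.hypot(*d),"theta",-np.pi/2+yaw-np.arctan2(d[1],d[0]))
print(delta([*K,.15],-.25))
```

```text
bolt [0.58252104 0.09405805 0.1       ] reg [0.51372862 0.14477298 0.075     ]
P [0.58326052 0.09652902] r 0.057576842485030005 theta 0.2723961866581681
(array([ 98.7, -25.5,  50.1]), np.float64(0.22), np.float64(-0.03))
```

Call:
carry_out(plan=[[0.3, 99, -25, 20, 0.22], [0.3, 99, -25, 40, 0.22], [0.3, 99, -25, 50, 0.22], [0.3, 99, -25, 50, 0.22], [0.3, 99, -25, 60, 0.22], [0.3, 99, -25, 70, 0.22], [0.3, 99, -25, 70, 0.22], [0.3, 99, -25, 70, 0.22]])

```text
t: 15.22
tcp_pos: [0.5705, 0.0392, 0.1298]
tool_rot: [[0.249, 0.968, -0.001], [0.968, -0.249, -0.0], [-0.0, -0.001, -1.0]]
force: [-0.6, -0.3, 0.3]
opening: 0.0306
grip_force: 0.0
```

```bash
python3 st.py
python3 - <<'E'
from meas import *
t=avg("top",2);s=avg("side",3)
b=cv2.resize(s[130:200,255:335].astype(np.uint8),(560,490),interpolation=3);cv2.imwrite("pics/l2.png",b)
print(delta([.570,.0405,.103],-.25))
E
```

```text
15.3667 tcp mm [571.34  39.33 131.02] yaw -0.2522 tilt [ 0.0015 -0.0001] F [-0.2 -0.2  1.4] M [-0.06  0.1  -0.02] 0.030649445951039803
(array([ 0.4, -0.9, 27.7]), np.float64(-0.001), np.float64(-0.251))
```

View pics/l2.png

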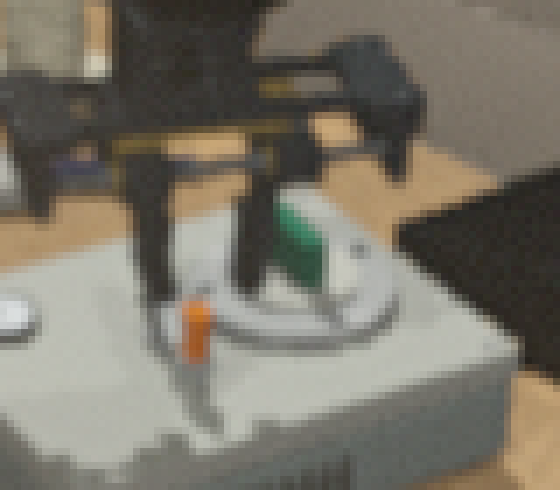

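The knob (orange, x about 197) sits centred between the two fingers. I'll descend.

Call:
carry_out(plan=[[0.3, 0, 0, 10, 0], [0.3, 0, 0, 20, 0], [0.3, 0, 0, 27, 0], [0.3, 0, 0, 27, 0], [0.3, 0, 0, 27, 0]])

```text
t: 16.03
tcp_pos: [0.5694, 0.0402, 0.1017]
tool_rot: [[0.248, 0.969, -0.003], [0.969, -0.248, -0.0], [-0.001, -0.003, -1.0]]
force: [0.3, 0.2, 0.1]
opening: 0.031
grip_force: 0.0
```

```bash
python3 st.py
cat > arc.py <<'E'
from meas import *
P=np.array([.5833,.0967]);s=read_state();R=np.array(s["tool_rot"]);T=np.array(s["tcp_pos"]);y0=np.arctan2(R[1,1],R[0,1])
for th in np.r_[np.arange(.3,1.8,.1),1.75,1.8]:
    a=-np.pi/2+.04-th;Q=np.array([*(P+.058*np.array([np.cos(a),np.sin(a)])),.103]);d=R.T@(Q-T)*1e3
    print(round(th,2),np.round(d,1).tolist(),round(th-.04+y0,3))
E
python3 arc.py
```

```text
16.1833 tcp mm [570.7   40.23 103.37] yaw -0.2509 tilt [0.0003 0.    ] F [-0.9 -0.5 -0.4] M [-0.06  0.06  0.01] 0.030629993908378998
0.3 [-0.2, -2.3, 0.4] 0.009
0.4 [0.2, -8.1, 0.4] 0.109
0.5 [1.1, -13.9, 0.4] 0.209
0.6 [2.6, -19.5, 0.4] 0.309
0.7 [4.6, -24.9, 0.4] 0.409
0.8 [7.2, -30.1, 0.4] 0.509
0.9 [10.3, -35.0, 0.4] 0.609
1.0 [13.8, -39.6, 0.4] 0.709
1.1 [17.8, -43.8, 0.4] 0.809
1.2 [22.2, -47.6, 0.4] 0.909
1.3 [26.9, -50.9, 0.4] 1.009
1.4 [32.0, -53.7, 0.4] 1.109
1.5 [37.3, -56.1, 0.4] 1.209
1.6 [42.8, -57.8, 0.4] 1.309
1.7 [48.5, -59.1, 0.4] 1.409
1.75 [51.4, -59.5, 0.4] 1.459
1.8 [54.3, -59.7, 0.4] 1.509
```

Call:
carry_out(plan=[[0.3, 0, -5, 0, 0.05], [0.3, 0, -8, 0, 0.11], [0.3, 0.6, -11, 0, 0.16], [0.3, 1, -14, 0, 0.21], [0.3, 2, -17, 0, 0.26], [0.3, 2.6, -19.5, 0, 0.31], [0.3, 3.6, -22, 0, 0.36], [0.3, 4.6, -25, 0, 0.41], [0.3, 6, -27.5, 0, 0.46], [0.3, 7, -30, 0, 0.51], [0.3, 8.6, -32.5, 0, 0.56], [0.3, 10.3, -35, 0, 0.61]])

```text
t: 17.18
tcp_pos: [0.54, 0.0587, 0.1041]
tool_rot: [[0.76, 0.65, 0.002], [0.65, -0.76, -0.0], [0.001, 0.002, -1.0]]
force: [0.4, -1.1, -0.3]
opening: 0.0309
grip_force: 0.7
```

```bash
python3 st.py; python3 arc.py | tail -11
```

```text
17.3333 tcp mm [539.51  58.95 103.82] yaw -0.8595 tilt [0.0011 0.0001] F [-0.5 -0.6  0.2] M [-0.02  0.1  -0.  ] 0.031106605256716994
0.9 [-0.2, -0.0, 0.8] 0.0
1.0 [0.1, -5.8, 0.8] 0.1
1.1 [1.0, -11.6, 0.8] 0.2
1.2 [2.4, -17.2, 0.8] 0.3
1.3 [4.4, -22.6, 0.8] 0.4
1.4 [6.9, -27.8, 0.8] 0.5
1.5 [10.0, -32.8, 0.8] 0.6
1.6 [13.5, -37.4, 0.8] 0.7
1.7 [17.4, -41.6, 0.8] 0.8
1.75 [19.6, -43.6, 0.8] 0.85
1.8 [21.8, -45.5, 0.8] 0.9
```

Call:
carry_out(plan=[[0.3, 0, -3, 0, 0.05], [0.3, 0, -6, 0, 0.1], [0.3, 1, -11.6, 0, 0.2], [0.3, 1.6, -14.5, 0, 0.25], [0.3, 2.4, -17, 0, 0.3], [0.3, 3.4, -20, 0, 0.35], [0.3, 4.4, -22.6, 0, 0.4], [0.3, 5.6, -25, 0, 0.45], [0.3, 7, -28, 0, 0.5], [0.3, 8.4, -30.5, 0, 0.55], [0.3, 10, -33, 0, 0.6], [0.3, 12, -35, 0, 0.65]])

```text
t: 18.33
tcp_pos: [0.5258, 0.093, 0.1037]
tool_rot: [[0.998, 0.059, 0.001], [0.059, -0.998, -0.0], [0.001, 0.0, -1.0]]
force: [0.4, -2.2, 0.6]
opening: 0.031
grip_force: 0.7
```

```bash
python3 st.py; python3 arc.py | tail -5
```

```text
18.4833 tcp mm [525.62  93.26 103.44] yaw -1.5086 tilt [0.0003 0.0002] F [ 0.2 -0.  -0. ] M [ 0.01  0.18 -0.05] 0.030796247868322867
1.5 [-0.1, 3.0, 0.4] -0.049
1.6 [-0.1, -2.8, 0.4] 0.051
1.7 [0.4, -8.6, 0.4] 0.151
1.75 [1.0, -11.4, 0.4] 0.201
1.8 [1.6, -14.3, 0.4] 0.251
```

Call:
carry_out(plan=[[0.3, 0, -2, 0, 0], [0.3, 0, -4, 0, 0], [0.3, 0, -6, 0, 0], [0.3, 0, -7, 0, 0], [0.3, 0, -8, 0, 0], [0.3, 0, -8, 0, 0]])

```text
t: 18.98
tcp_pos: [0.5248, 0.1014, 0.1031]
tool_rot: [[0.998, 0.06, -0.0], [0.06, -0.998, 0.0], [-0.0, -0.0, -1.0]]
force: [0.0, -1.5, 0.1]
opening: 0.0311
grip_force: 0.3
```

```bash
python3 st.py
```

```text
19.1333 tcp mm [525.13 101.42 103.27] yaw -1.5109 tilt [0.0005 0.0004] F [-0.1 -0.3 -1.3] M [-0.07  0.16 -0.06] 0.030682497227259634
```

Call:
carry_out(plan=[[0.3, 0, -1, 0, 0], [0.3, 0, -2, 0, 0], [0.3, 0, -3, 0, 0], [0.3, 0, -4, 0, 0], [0.3, 0, -4, 0, 0], [0.3, 0, -4, 0, 0]])

```text
t: 19.63
tcp_pos: [0.5249, 0.1029, 0.1032]
tool_rot: [[0.998, 0.061, 0.0], [0.061, -0.998, -0.004], [-0.0, 0.004, -1.0]]
force: [1.0, -9.7, -0.1]
opening: 0.0308
grip_force: 4.8
```

```bash
python3 st.py
```

```text
19.7833 tcp mm [524.88 102.9  103.19] yaw -1.5101 tilt [ 0.0002 -0.004 ] F [ 0.1 -9.4 -0.6] M [-1.49  0.05 -0.05] 0.03090253683952614
```

Stop reached at 9.5 N. I'll centre the fingers off the knob and rise.

Call:
carry_out(plan=[[0.3, 0, 4, 0, 0], [0.3, 0, 8.5, 0, 0], [0.3, 0, 8.5, 0, 0], [0.3, 0, 8.5, -15, 0], [0.3, 0, 8.5, -40, 0], [0.3, 0, 8.5, -80, 0], [0.3, 0, 8.5, -110, 0], [0.3, -60, 150, -120, 0], [0.3, -60, 250, -120, 0], [0.3, -60, 250, -120, 0], [0.3, -60, 250, -120, 0], [0.3, -60, 250, -120, 0]])

```text
t: 20.78
tcp_pos: [0.4857, -0.1082, 0.2224]
tool_rot: [[0.998, 0.061, 0.002], [0.061, -0.998, 0.0], [0.002, -0.0, -1.0]]
force: [1.8, 1.1, -0.4]
opening: 0.0306
grip_force: 0.0
```

```bash
python3 st.py
python3 - <<'E'
from meas import *
t=avg("top",4);s=avg("side",4)
o=(t[...,2]-t[...,0]-90).clip(0);c,e,v,w=cent(o,245,275,175,205);print("knob",onz("top",c,.119),w)
print("flange",fit(t.min(2),"top",.66,.102,.085,.031,.0345,.006))
a=cv2.resize(t[130:200,215:295].astype(np.uint8),(400,350),interpolation=3);b=cv2.resize(s[130:200,255:335].astype(np.uint8),(400,350),interpolation=3);cv2.imwrite("pics/l3.png",np.hstack([a,b]))
E
```

```text
20.9333 tcp mm [ 485.79 -109.52  222.17] yaw -1.5164 tilt [0.001 0.   ] F [-0.5  0.1 -0.2] M [-0.03  0.21  0.04] 0.030942345279698576
knob [0.52621991 0.09390033 0.119     ] 955.25
flange (np.float64(19.9479), np.float64(0.66), np.float64(0.103))
```

View pics/l3.png

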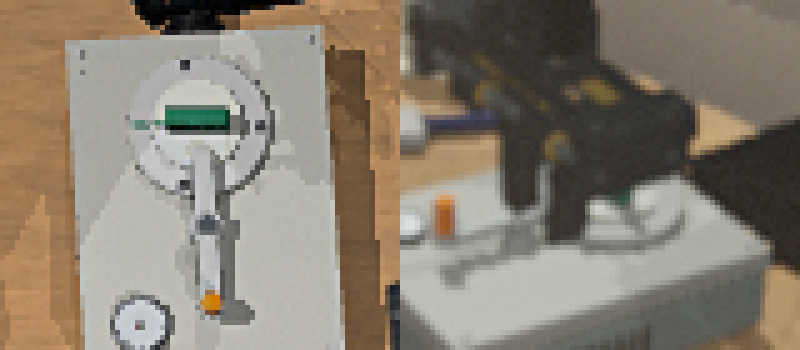

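The top view shows the latch bar lying straight along the trap's x, with its nose over the flange and the knob at about (257,190). The cartridge is still seated, and the gripper is clear of everything.

```bash
python3 -c "
from rig import *
print(job_done())"
```

```text
the job is handed in; nothing more can be done
None
```

The fresh cartridge is seated with its key in the slot and the latch is swung to its stop over the flange; the job is handed in at about 21 s, no measured force above about 10 N and nothing else on the table touched.

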